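Put the cold chisel away upright in its hasped cup

ROBOT

A 6-joint arm with a two-finger parallel gripper is mounted at the origin on a cart in front of the work surface, level with it; the furniture and walls round the work are solid. World frame = base frame: x ahead of the robot, y to its left, z up, the work surface at z = 0. Lengths are in m, angles in rad, forces in N, time in s.
With the tool pointing down it reaches from about 0.25 to 0.775 m from the base axis. Payload 4 kg.
Tool frame: the origin (TCP) lies on the centre line of the jaws, within the pads' length; the fingertips stand robot.tips_ahead ahead of it and the grasp point (between the pads) lies 8 mm behind it (robot.tips_ahead is the distance from the TCP to the fingertips, in m); z points along the fingers, y is the line along which they close (so a half turn about z gives the same grasp; the last joint's range is limited). The gripper opens to 94 mm and grips with 3 to 60 N. Pads are 16 mm wide; open, the fingers measure 119 mm over their backs; the gripper's body (75 mm by 177 mm) begins 78 mm behind the grasp point.
Start: joints at [-1.273, 0.087, 1.371, -0, 1.684, -0.103], TCP at [0.215, -0.506, 0.217] pointing down, gripper open.
Joint ranges: [-3.1, 3.1], [-0.76, 2.03], [0.27, 2.55], [-1.08, 4.22], [0.17, 2.65], [-2.57, 2.57]. Speed limits (rad/s): [2.79, 2.79, 3.14, 3.14, 3.14, 3.14].

INTERFACE

Orientations are given as [roll, pitch, yaw] about the fixed x, y, z axes, in that order (R = Rz(yaw) Ry(pitch) Rx(roll)).
In Python, from bench import robot, snapshot, close_job, spotter gives the robot as it stands. The module is installed in compiled form; this text tells all that it offers.
- The arm moves only by the tool servo_tool, never from a script. Its argument "commands" is one flat list of numbers, 7 for each row, row after row: the shift along the tool's x, y, z in m, then the turn, a rotation vector about the tool's x, y, z in degrees, then the finger opening in m, from 0 to 0.094. In form: [x, y, z, ax, ay, az, grip, x, y, z, ax, ay, az, grip, ...]. A call has 1 to 10 rows; each row is the pose to reach, as a shift and turn from the pose commanded when the call began, along the tool's axes at that moment; what a row does not reach only later rows make up. A row lasts 1/8 s, in which the tool goes at most 62.5 mm and 10.7 degrees, less where a joint would pass 70% of its speed; a pose out of reach is approached as far as the arm can. A call with a gripper value outside its range is refused whole. The fingers move at their own pace and stop on an object; the grip force is fixed at half the most. Time passes only in rows, so rows that repeat a pose let the fingers close. It gives the time, the measured TCP pose, the force, the opening and the grip force at its end, in the units of the state.
- robot.get_obs(): the state, without advancing time (a new reading comes with each control period).
- snapshot(name): name is "side" or "top" or "wrist"; returns a dict with "img" (420x560x3 uint8, blue, green, red), "camera_matrix" (3x3 intrinsics, pixels), "extrinsics" (4x4, takes a point from camera to world coordinates); the wrist camera has in their place "hand_eye" (4x4, takes a point from camera to tool coordinates, whose origin is the TCP and whose axes are the flange's). Camera axes: x right, y down, z forward; pixel columns grow to the right and rows downward; lengths in m; the calibration is good to about 2 mm. The wrist camera is an equidistant fisheye: a pixel r from the principal point sees the ray r / f radians off the axis. A picture is of the moment at which its call begins: read the wrist's pose just before it. There is no depth.
- close_job(): hands the job in; it is judged then, once.
Trained networks look in a picture, given as the dict that the camera call returned (one of the last four; its "shot" number tells which), for a name from the list of things; names that differ only in an ending like _2 or _b are one class to them, and where a whole thing is asked for, a point or a joint stands for the part that bears it (a point fixed in the world has none). Each returns a list of dicts, best first, with "conf" (0 to 1); they miss things now and then, are a little off and sometimes report something else, mostly with a low value. They report only what shows in the picture. A call takes as long as a camera call.
- spotter.trace(name, picture): "region" (420x560 bool, what is visible of it) and "box" ([left, top, width, height] in pixels, round what is visible of it).
The state is a dict: "time": time; "joint_positions": joint angles; "qvel": joint speeds; "joint_torque": joint torques, N m; "tool_pos": TCP position; "ee_rot": TCP orientation; "wrist_force": force on the tool from outside, world axes, zero at the start; "wrist_torque": the same for the moment, N m; "width": finger opening in m; "finger_force": force on a finger pad.
Only numpy, scipy, OpenCV 4.12 (cv2) and the standard library are available. Lean on these libraries where they do the work, as an engineer would, in place of code of your own. Each camera call takes 0.05 s, during which the arm holds its last target. There are 200 camera calls.

TASK

Swing the yellow hasp up off the mouth of the green tool cup and back past upright, where it stays. Then take the cold chisel from the blue sloping rest and stand it upright in the cup, cutting edge down, fully home on the bottom: lower it in, do not drop it. Leave the hasp open and the other things on the bench where they lie.

Things in the scene. Friction and masses are not known exactly. Their poses are not given: they have to be found in the camera images.
- cold_chisel: Loose bare-steel cold chisel, 177 mm long (own x), 26 wide (y), 17 thick (z), 0.18 kg. Origin: middle of the wide face that lies on the rest (the centre line is at own z = 8.5 mm). Own +x points to the cutting edge. At the start it leans on the rest at 50 degrees from the horizontal, edge at the bottom, head up and away from the robot, own +x pointing down the slope.
- chisel_edge (a point): Middle of the chisel's cutting edge, the lower end at the start: 88.5 mm from the origin along own +x, on the centre line (own z = 8.5 mm).
- chisel_rest: Fixed blue sloping rest, base 150 x 80 mm. Origin on the bench, under the middle. Slope rises toward own +x at 50 degrees from its toe (x = -55, z = 30 mm). The first 85 mm of slope is a board 50 mm wide with a toe lip and 10 mm side ribs; above that only a tongue 16 mm wide lies under the chisel (to 155 mm of slope, 150 mm high), so fingers can reach down beside the chisel there.
- tool_cup: Fixed green steel cup, base 110 x 90 x 10 mm. Origin on the bench under its middle. One upright pocket, 24 mm along own x, 33 mm along own y (so the chisel's width lies along y), floor at z = 10 mm, mouth at z = 80 mm, walls 4 mm, mouth flared up to z = 86 mm. Hasp hinged at the back (+x), hinge ears to z = 94 mm; a wire staple at the front (x = -26 mm) reaches z = 96 mm.
- cup_floor (a point): Centre of the pocket's floor, 10 mm above the bench; axes as tool_cup.
- hasp (a joint): Angle of the yellow hasp in rad: 0 = lying level across the mouth, 1.57 = straight up, 2.1 = stop, leaning back. Stiff hinge, stays where it is left. Starts at 0 to 0.25.
- hasp_hinge (a point): The hasp's hinge axis (it runs along tool_cup's own y), 30 mm behind the cup's middle, 89 mm above the bench.
- hasp_bar (a point): Centre of the black round cross bar at the hasp's free end, diameter 12 mm, 32 mm long along tool_cup's own y, 82 mm from the hinge. It overhangs in front of the cup, and can be pinched by its ends from above. The strap is 22 mm wide, 3 mm thick.
- marker: Bystander: white paint marker, blue cap, 138 x 19 x 19 mm, lying.
- tape_measure: Bystander: yellow tape measure, 66 x 89 x 39 mm.
- bearing: Bystander: ball bearing, diameter 52 mm, 14 mm high, lying flat.
- c_clamp: Bystander: blue C-clamp, 106 x 54 x 20 mm, lying flat.
- piston: Bystander: grey piston, diameter 77 mm, 57 mm high.

How it is judged:
By the outcome, as a careful person would: the job done as asked, in the order asked, and still so for the second after the job is handed in, with the robot touching nothing.
It also fails if it takes over 51 s, if anything falls off the work surface, if the arm or the gripper's body presses on something with over 40 N, if the wrist force passes 120 N, or if a joint passes its speed limit or range.

## Working session

There is one attempt and no reset: what is moved stays moved. The work goes in short steps, Python scripts to look and compute and a tool call to move; the robot and the scene stay as the last step left them, time stands still between calls to the robot, and variables do not carry over. Pictures are saved under pics/ and viewed, at most 10 in all, crops included, and the job is handed in when it is done.

Besides the shell and the picture viewer there is one more tool, called after ">>>" as name(argument=value, ...) on one line, values as JSON. servo_tool: Moves the arm, as the interface text tells. Its arguments: {"type":"object","properties":{"commands":{"type":"array","items":{"type":"number"}}},"required":["commands"]}

```bash
mkdir -p pics; cat > h.py <<'E'
import numpy as np, cv2
from bench import robot, snapshot, close_job, spotter
from scipy.spatial.transform import Rotation as R
E
python3 - <<'E'
from h import *
o=robot.get_obs(); print({k:np.round(v,3) for k,v in o.items()}, robot.tips_ahead)
ims=[]
for n in ["side","top","wrist"]:
    s=snapshot(n); im=s["img"].copy(); print(n,s["camera_matrix"].tolist(),np.round(s.get("extrinsics",s.get("hand_eye")),4).tolist(),[k for k in s])
    for t in ["cold_chisel","chisel_rest","tool_cup","hasp","hasp_bar"]:
        for r in spotter.trace(t,s)[:2]:
            m=r["region"]; ys,xs=np.nonzero(m); print(t,round(float(r["conf"]),2),r["box"],xs.mean().round(1),ys.mean().round(1),m.sum())
    cv2.imwrite(f"pics/{n}0.png",im)
    np.savez(f"{n}0.npz",img=im,K=s["camera_matrix"],E=s.get("extrinsics",s.get("hand_eye")))
E
```

```text
{'time': np.float64(0.0), 'joint_positions': array([-1.273,  0.088,  1.372,  0.   ,  1.684, -0.103]), 'qvel': array([ 0.   ,  0.   , -0.   , -0.002,  0.002, -0.   ]), 'joint_torque': array([-0.0000e+00, -3.4018e+01, -3.0243e+01,  7.2000e-02,  3.3000e-02,
       -0.0000e+00]), 'tool_pos': array([ 0.214, -0.506,  0.215]), 'ee_rot': array([-3.139, -0.   ,  0.401]), 'wrist_force': array([ 0.035, -0.616, -0.329]), 'wrist_torque': array([-0.027, -0.021, -0.002]), 'finger_force': np.float64(0.0), 'width': np.float64(0.094)} 0.011
side [[417.971779465787, 0.0, 271.4186680630678], [0.0, 417.971779465787, 208.85117967300118], [0.0, 0.0, 1.0]] [[0.9936, 0.0875, -0.0709, 0.5973], [0.1116, -0.8507, 0.5137, -0.7886], [-0.0154, -0.5184, -0.855, 0.9675], [0.0, 0.0, 0.0, 1.0]] ['img', 'camera_matrix', 'extrinsics', 'shot']
cold_chisel 0.82 [261.6, 138.0, 43.3, 28.9] 282.6 150.6 371
cold_chisel 0.39 [250.7, 156.6, 59.5, 39.3] 281.8 174.7 1353
chisel_rest 0.8 [251.9, 150.5, 56.8, 46.7] 281.1 174.4 1276
tool_cup 0.82 [237.7, 228.5, 56.5, 57.8] 264.3 259.2 1739
hasp 0.62 [243.0, 223.6, 33.8, 37.6] 259.8 
[... 288 characters left out ...]
04, 0.0316, -0.283], [-0.033, -0.076, -0.9966, 1.1753], [0.0, 0.0, 0.0, 1.0]] ['img', 'camera_matrix', 'extrinsics', 'shot']
cold_chisel 0.8 [198.1, 183.3, 13.3, 59.2] 203.6 213.7 512
chisel_rest 0.6 [189.6, 186.1, 47.6, 63.1] 213.8 217.6 1744
tool_cup 0.66 [300.9, 189.3, 56.5, 57.4] 329.3 218.6 1885
hasp 0.81 [314.5, 201.6, 32.9, 42.0] 329.1 220.8 526
hasp_bar 0.71 [315.2, 201.3, 30.3, 38.6] 329.9 220.6 430
wrist [[325.19226210127806, 0.0, 279.6544154781782], [0.0, 325.19226210127806, 206.63941903425302], [0.0, 0.0, 1.0]] [[0.0003, -0.9636, -0.2675, 0.0798], [1.0, 0.0005, -0.0007, -0.0004], [0.0008, -0.2675, 0.9636, -0.168], [0.0, 0.0, 0.0, 1.0]] ['img', 'camera_matrix', 'hand_eye', 'shot']
```

```bash
python3 - <<'E'
import cv2,numpy as np
a=cv2.imread('pics/side0.png')[120:300,180:380]; b=cv2.imread('pics/top0.png')[140:290,160:400]
cv2.imwrite('pics/sc.png',cv2.resize(a,None,fx=3.3,fy=3.3,interpolation=cv2.INTER_CUBIC)); cv2.imwrite('pics/tc.png',cv2.resize(b,None,fx=3.3,fy=3.3,interpolation=cv2.INTER_CUBIC))
E
```

```text
(no output)
```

View pics/sc.png

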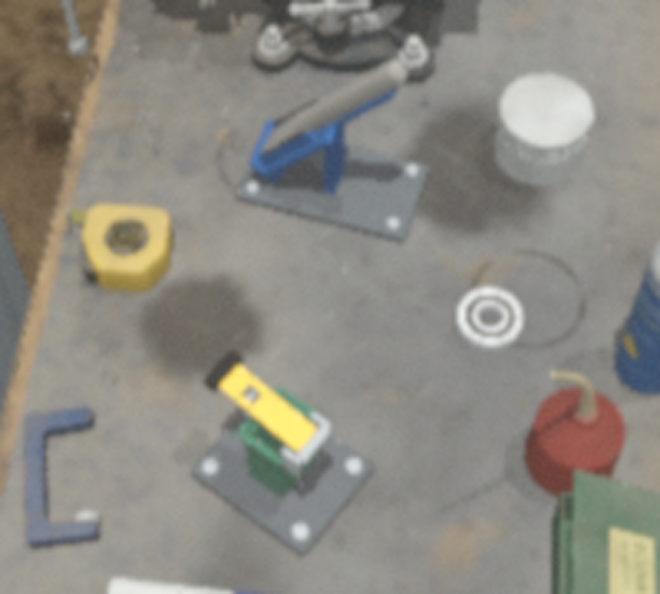

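View pics/tc.png

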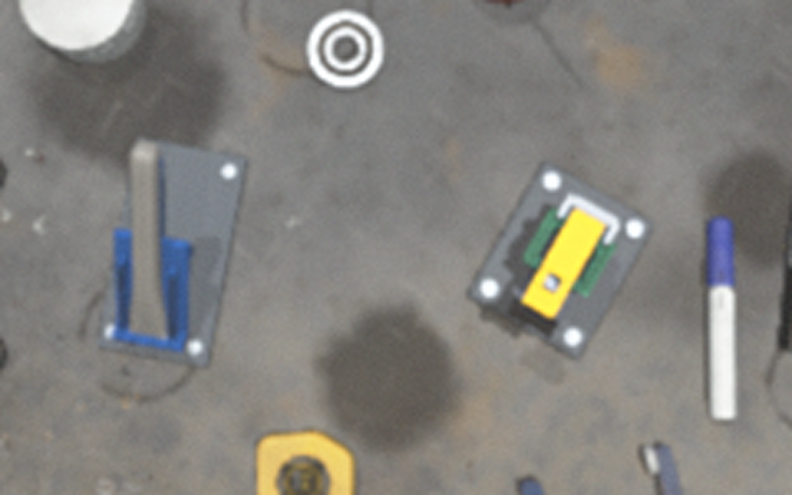

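View pics/side0.png

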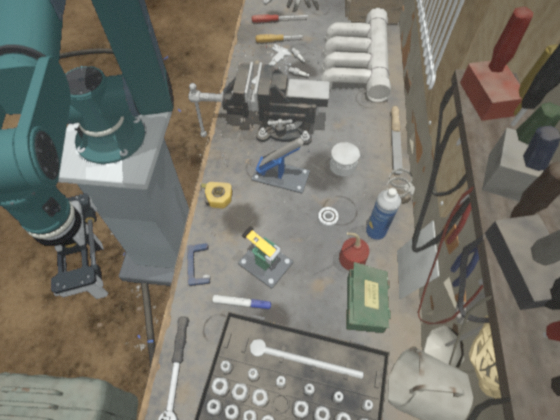

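The side view shows the whole bench. The rest is at about (281,172), with the chisel's head up and away from the robot. The cup is at about (264,262), with the hasp lying over it and the black bar at about (248,232). The base bolts are clear in both crops, so I'll triangulate from those.

```bash
cat >> h.py <<'E'
def ray(n,uv):
    d=np.load(n+"0.npz"); K,E=d["K"],d["E"]
    r=E[:3,:3]@np.linalg.solve(K,[uv[0],uv[1],1]); return E[:3,3],r/np.linalg.norm(r)
def onz(n,uv,z):
    o,r=ray(n,uv); return o+r*(z-o[2])/r[2]
def tri(a,b):
    (o1,r1),(o2,r2)=ray("side",a),ray("top",b)
    s=np.linalg.lstsq(np.c_[r1,-r2],o2-o1,rcond=None)[0]
    p,q=o1+r1*s[0],o2+r2*s[1]; return (p+q)/2,np.linalg.norm(p-q)*1e3
S=lambda u,v:(u/3.3+180-.35,v/3.3+120-.35)
T=lambda u,v:(u/3.3+160-.35,v/3.3+140-.35)
E
python3 - <<'E'
from h import *
np.set_printoptions(precision=4,suppress=True)
print("cup bolts: L, Rfront, back"); 
for a,b in [((210,466),(488,288)),((354,465),(552,181)),((300,531),(634,228)),]: 
    pass
tb=dict(bl=(552,181),br=(634,228),fl=(488,288),fr=(572,337))
P={k:onz("top",T(*v),.012) for k,v in tb.items()}
for k in P: print(k,P[k])
print("ctr",np.mean(list(P.values()),0)); d=(P['bl']+P['br']-P['fl']-P['fr'])/2; e=(P['bl']+P['fl']-P['br']-P['fr'])/2
print("yaw",np.degrees(np.arctan2(d[1],d[0])),np.linalg.norm(d[:2]),"yaw2",np.degrees(np.arctan2(-e[0],e[1])),np.linalg.norm(e[:2]))
print("side bolts z=.012")
for v in [(210,466),(354,465),(300,531)]: print(onz("side",S(*v),.012))
print("rest bolts top")
for v in [(229,171),(195,347),(110,331)]: print(onz("top",T(*v),.012))
print("rest bolts side")
for v in [(252,187),(412,170),(393,223)]: print(onz("side",S(*v),.012))
print("chisel head top-mid",tri(S(400,68),T(146,148)))
print("chisel edge",tri(S(271,146),T(149,335)))
print("bar",tri(S(224,371),T(537,314)))
print("hinge", tri(S(318,437),T(592,213)))
E
```

```text
cup bolts: L, Rfront, back
bl [ 0.5756 -0.3594  0.012 ]
br [ 0.5417 -0.4151  0.012 ]
fl [ 0.5022 -0.3134  0.012 ]
fr [ 0.4673 -0.3704  0.012 ]
ctr [ 0.5217 -0.3645  0.012 ]
yaw -31.533411076214048 0.08669102335189521 yaw2 -31.387857244424286 0.06599645812350724
side bolts z=.012
[ 0.4653 -0.3721  0.012 ]
[ 0.5732 -0.3599  0.012 ]
[ 0.5387 -0.4165  0.012 ]
rest bolts top
[ 0.5875 -0.1346  0.012 ]
[ 0.4653 -0.1096  0.012 ]
[ 0.4774 -0.0504  0.012 ]
rest bolts side
[ 0.4631 -0.1127  0.012 ]
[ 0.5971 -0.0812  0.012 ]
[ 0.5852 -0.1375  0.012 ]
chisel head top-mid (array([ 0.5827, -0.1049,  0.1708]), np.float64(2.3949718385777956))
chisel edge (array([ 0.4748, -0.0802,  0.028 ]), np.float64(2.1075914699290688))
bar (array([ 0.4794, -0.3417,  0.1107]), np.float64(2.810988915257544))
hinge (array([ 0.5469, -0.3787,  0.0943]), np.float64(2.9662597514191127))
```

```bash
cat >> h.py <<'E'
np.set_printoptions(precision=4,suppress=True)
def pose():
    o=robot.get_obs(); return np.array(o["tool_pos"]),R.from_euler("xyz",o["ee_rot"])
def tgt(yaw,tilt=0): return R.from_euler("z",yaw,degrees=True)*R.from_euler("y",-tilt,degrees=True)*R.from_euler("x",180,degrees=True)
def plan(p,yaw,tilt=0,p0=None,R0=None):
    if p0 is None: p0,R0=pose()
    print("shift",R0.inv().apply(np.array(p)-p0).round(4),"turn",np.degrees((R0.inv()*tgt(yaw,tilt)).as_rotvec()).round(2))
def wray(s,uv,p,Rt):
    K,H=s["camera_matrix"],s["hand_eye"]; d=(np.array(uv)-[K[0,2],K[1,2]])/K[0,0]; th=np.linalg.norm(d)
    c=np.r_[d/th*np.sin(th),np.cos(th)]; return p+Rt.apply(H[:3,3]),Rt.apply(H[:3,:3]@c)
def wproj(s,X,p,Rt):
    K,H=s["camera_matrix"],s["hand_eye"]; c=H[:3,:3].T@(Rt.inv().apply(np.array(X)-p)-H[:3,3])
    n=np.linalg.norm(c[:2]); th=np.arctan2(n,c[2]); return np.array([K[0,2],K[1,2]])+K[0,0]*th*c[:2]/n
E
python3 -c "
from h import *
plan((.479,-.341,.2),-31.5)"
```

```text
shift [ 0.308  -0.0492  0.0165] turn [ 0.01 -0.   54.47]
```

>>> servo_tool(commands=[0.308,-0.049,0.016,0,0,54.5,0.07,0.308,-0.049,0.016,0,0,54.5,0.07,0.308,-0.049,0.016,0,0,54.5,0.07,0.308,-0.049,0.016,0,0,54.5,0.07,0.308,-0.049,0.016,0,0,54.5,0.07,0.308,-0.049,0.016,0,0,54.5,0.07,0.308,-0.049,0.016,0,0,54.5,0.07,0.308,-0.049,0.016,0,0,54.5,0.07])

```text
time: 1.9
tool_pos: [0.4784, -0.3417, 0.2005]
ee_rot: [3.141, 0.0, -0.55]
wrist_force: [-0.0, 0.2, -0.8]
width: 0.0702
finger_force: 0.0
```

```bash
python3 - <<'E'
from h import *
p,Rt=pose(); print(p,Rt.as_euler("xyz",True))
s=snapshot("wrist"); im=s["img"].copy()
for t in ["hasp_bar","hasp","tool_cup"]:
    for r in spotter.trace(t,s)[:1]:
        ys,xs=np.nonzero(r["region"]); print(t,r["conf"],r["box"],xs.mean(),ys.mean())
H=np.array([.546,-.381,.089]); c=np.array([np.cos(np.radians(31.5)),-np.sin(np.radians(31.5)),0]); y=np.array([-c[1],c[0],0])
for a in (0,.12,.25):
  for e in (-.016,.016):
    u=wproj(s,H-c*.082*np.cos(a)+np.array([0,0,.082*np.sin(a)])+y*e,p,Rt); print(a,u); cv2.circle(im,tuple(int(v) for v in u),2,(0,0,255) if a==.25 else (255,0,255),-1)
for q in (-.035,.035): cv2.circle(im,tuple(int(v) for v in wproj(s,p+Rt.apply([0,q,0]),p,Rt)),2,(0,255,0),-1)
cv2.imwrite("pics/w1.png",cv2.resize(im,None,fx=1.4,fy=1.4))
E
```

```text
[ 0.4784 -0.3417  0.2005] [179.957    0.0153 -31.5039]
hasp_bar 0.89 [257.6, 114.4, 40.8, 109.3] 277.1469244288225 168.44288224956063
hasp 0.89 [259.3, 116.1, 39.3, 110.1] 277.7823450134771 169.09265498652292
tool_cup 0.81 [239.9, 95.9, 80.3, 124.7] 277.8831974273573 152.50958998506948
0 [297.4377 211.6033]
0 [261.7717 211.5959]
0.12 [298.0405 214.1548]
0.12 [261.1641 214.1471]
0.25 [298.7565 215.5541]
0.25 [260.4433 215.546 ]
```

View pics/w1.png

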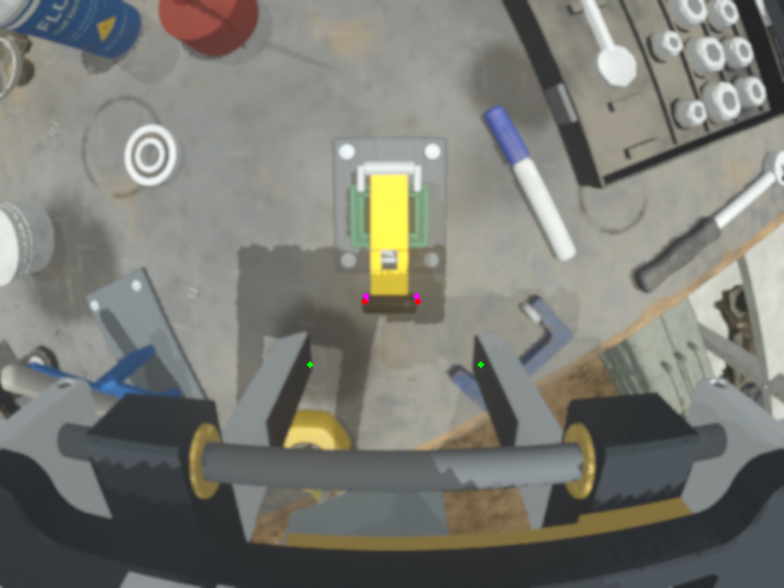

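The wrist view shows the black bar at about (277,217) in original pixels. That is some 3 mm to the left of the jaw centre, and the hasp reads about 0.25 rad. I'm going down to pinch it.

>>> servo_tool(commands=[-0.002,-0.003,0.05,0,0,0,0.06,-0.002,-0.003,0.098,0,0,0,0.06,-0.002,-0.003,0.098,0,0,0,0.06,-0.002,-0.003,0.098,0,0,0,0.02,-0.002,-0.003,0.098,0,0,0,0.02,-0.002,-0.003,0.098,0,0,0,0.02,-0.002,-0.003,0.098,0,0,0,0.02])

```text
time: 2.98
tool_pos: [0.4789, -0.3399, 0.1042]
ee_rot: [3.137, -0.004, -0.551]
wrist_force: [-1.4, -5.1, 1.0]
width: 0.0313
finger_force: 30.0
```

```bash
python3 - <<'E'
from h import *
p,Rt=pose(); o=robot.get_obs(); print(p,o["width"],o["finger_force"],o["wrist_force"])
s=snapshot("wrist"); cv2.imwrite("pics/w2.png",s["img"][150:400,120:440])
# arc from current TCP, hinge known; tool stays down
H=np.array([.546,-.381,.089]); c=np.array([np.cos(np.radians(31.5)),-np.sin(np.radians(31.5)),0])
b=p+Rt.apply([0,0,-.008]); print("bar",b,"r",np.hypot((H-b)@c,b[2]-.089))
for a in (.25,.5,.75,1,1.25,1.5,1.75,2.0): 
    X=H-c*.082*np.cos(a)+np.array([0,0,.082*np.sin(a)]); X0=H-c*.082*np.cos(.25)+np.array([0,0,.082*np.sin(.25)])
    print(a,((X-X0)@c).round(4),-(X-X0)[2].round(4))
E
```

```text
[ 0.4789 -0.3399  0.1042] 0.031335825261648693 30.00021904706955 [-1.4127 -5.0808  1.0195]
bar [ 0.4789 -0.3399  0.1122] r 0.0820579954427547
0.25 0.0 -0.0
0.5 0.0075 -0.019
0.75 0.0195 -0.0356
1 0.0351 -0.0487
1.25 0.0536 -0.0575
1.5 0.0737 -0.0615
1.75 0.0941 -0.0604
2.0 0.1136 -0.0543
```

View pics/w2.png

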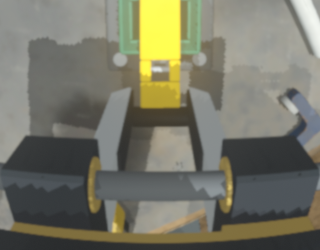

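The bar is pinched: the opening is 31.3 mm at 30 N. Now I'll swing it along the arc.

>>> servo_tool(commands=[0.0075,0.001,-0.019,0,0,0,0.02,0.0195,0.002,-0.0355,0,0,0,0.02,0.035,0.002,-0.0485,0,0,0,0.02,0.0535,0.002,-0.0575,0,0,0,0.02,0.0735,0.002,-0.0615,0,0,0,0.02,0.094,0.002,-0.0605,0,0,0,0.02,0.106,0.002,-0.057,0,0,0,0.02,0.1135,0.002,-0.0545,0,0,0,0.02,0.1135,0.002,-0.0545,0,0,0,0.02])

```text
time: 4.15
tool_pos: [0.5766, -0.3996, 0.1601]
ee_rot: [3.141, -0.007, -0.55]
wrist_force: [1.0, -0.7, 6.4]
width: 0.0302
finger_force: 30.0
```

>>> servo_tool(commands=[0,0,0,0,0,0,0.06,0,0,0,0,0,0,0.06,0,0,0,0,0,0,0.06,0,0,-0.05,0,0,0,0.06,-0.03,0,-0.1,0,0,0,0.06,-0.06,0,-0.14,0,0,0,0.06,-0.06,0,-0.14,0,0,0,0.06])

```text
time: 5.03
tool_pos: [0.5235, -0.3673, 0.3036]
ee_rot: [3.14, -0.011, -0.55]
wrist_force: [1.0, -0.9, 0.8]
width: 0.06
finger_force: 0.0
```

```bash
python3 - <<'E'
from h import *
p,Rt=pose(); s=snapshot("wrist"); im=s["img"].copy(); o=p
np.savez("w3.npz",p=p,q=Rt.as_quat())
c=np.array([np.cos(np.radians(31.5)),-np.sin(np.radians(31.5)),0]); y=np.array([-c[1],c[0],0]); C=np.array([.5205,-.3653,0])
def P(x,yy,z): return wproj(s,C+c*x+y*yy+np.array([0,0,z]),p,Rt)
for x,yy in [(-.012,-.0165),(-.012,.0165),(.012,.0165),(.012,-.0165)]: cv2.circle(im,tuple(int(round(v)) for v in P(x,yy,.080)),1,(0,0,255),-1)
for x in(-.043,.043):
  for yy in(-.033,.033): cv2.circle(im,tuple(int(round(v)) for v in P(x,yy,.012)),1,(255,0,255),-1)
u,v=[int(k) for k in P(0,0,.08)]; print(p,u,v)
cv2.imwrite("pics/w3.png",cv2.resize(im[max(0,v-75):v+75,u-100:u+100],None,fx=4,fy=4,interpolation=cv2.INTER_CUBIC))
for n in ("cold_chisel",):
  for r in spotter.trace(n,s)[:1]: print(r["box"],r["conf"])
plan((.565,-.1,.26),-12.8,0)
E
```

```text
[ 0.5235 -0.3673  0.3036] 280 187
[68.1, 267.1, 42.9, 22.5] 0.91
shift [-0.1044 -0.2494  0.037 ] turn [  0.01  -0.05 -18.74]
```

View pics/w3.png

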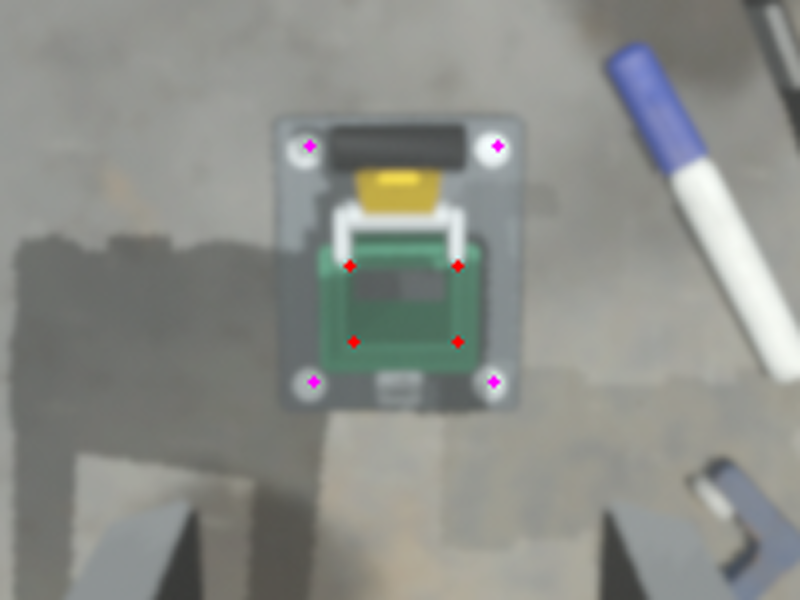

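The hasp now leans back at about 2.0 rad and the pocket is clear. My predicted pocket corners land within about 1.5 mm of the picture. Next is the chisel.

```bash
python3 -c "
from h import *
plan((.5588,-.1013,.26),-12.8)"
```

```text
shift [-0.109  -0.2451  0.037 ] turn [  0.01  -0.05 -18.74]
```

>>> servo_tool(commands=[-0.109,-0.245,0.037,0,0,-18.7,0.06,-0.109,-0.245,0.037,0,0,-18.7,0.06,-0.109,-0.245,0.037,0,0,-18.7,0.06,-0.109,-0.245,0.037,0,0,-18.7,0.06,-0.109,-0.245,0.037,0,0,-18.7,0.06,-0.109,-0.245,0.037,0,0,-18.7,0.06,-0.109,-0.245,0.037,0,0,-18.7,0.06])

```text
time: 6.0
tool_pos: [0.5587, -0.1029, 0.2592]
ee_rot: [3.141, 0.001, -0.226]
wrist_force: [-0.1, 0.4, -0.7]
width: 0.0599
finger_force: 0.0
```

```bash
python3 - <<'E'
from h import *
p,Rt=pose(); print(p,Rt.as_euler("xyz",True))
s=snapshot("wrist"); im=s["img"].copy()
c=np.array([np.cos(np.radians(12.8)),-np.sin(np.radians(12.8)),0]); C=np.array([.531,-.095,0])
def P(t): return wproj(s,C+c*(-.0615+.643*t)+np.array([0,0,.0355+.766*t]),p,Rt)
for t in np.linspace(0,.177,8): print(t.round(3),P(t)); cv2.circle(im,tuple(int(round(v)) for v in P(t)),1,(0,0,255),-1)
for n in ("cold_chisel",):
  for r in spotter.trace(n,s)[:1]:
    m=r["region"]; print(r["box"],r["conf"])
    for v in range(0,420,8):
      x=np.nonzero(m[v])[0]
      if len(x): print(v,x.min(),x.max(),x.mean())
cv2.imwrite("pics/w4.png",cv2.resize(im,None,fx=1.4,fy=1.4))
E
```

```text
[ 0.5587 -0.1029  0.2592] [179.9463   0.0707 -12.9324]
0.0 [279.6947 250.9756]
0.025 [279.6709 245.1456]
0.051 [279.644  238.5732]
0.076 [279.6137 231.1137]
0.101 [279.579  222.5841]
0.126 [279.5391 212.7511]
0.152 [279.4927 201.314 ]
0.177 [279.4385 187.8821]
[441.9, 235.0, 63.8, 54.9] 0.71
240 490 501 495.5
248 492 503 497.5
256 494 504 499.0
264 447 503 479.0
272 448 492 471.5
280 451 479 465.0
288 463 464 463.5
```

View pics/w4.png

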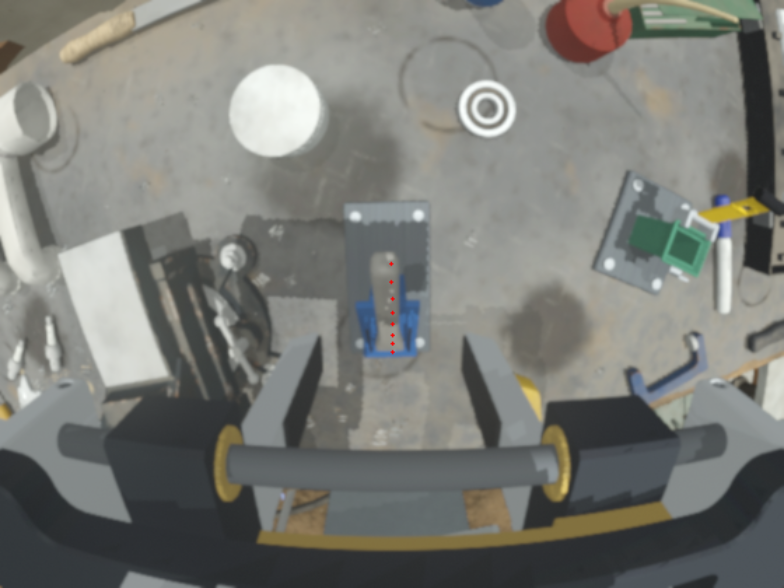

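The chisel's head is at about (274,184) in original pixels, roughly 4 mm left of the jaw line. The rest's yaw looks closer to -11.6°. The vice stays outside the gripper's span, so I'm going down to grasp.

>>> servo_tool(commands=[0,-0.0037,0.06,0,0,-1.3,0.06,0,-0.0037,0.1,0,0,-1.3,0.06,0,-0.0037,0.1245,0,0,-1.3,0.06,0,-0.0037,0.1245,0,0,-1.3,0.05,0,-0.0037,0.1245,0,0,-1.3,0.03,0,-0.0037,0.1245,0,0,-1.3,0.01,0,-0.0037,0.1245,0,0,-1.3,0.01,0,-0.0037,0.1245,0,0,-1.3,0.01,0,-0.0037,0.1245,0,0,-1.3,0.01])

```text
time: 7.22
tool_pos: [0.5604, -0.0984, 0.1372]
ee_rot: [3.14, -0.003, -0.201]
wrist_force: [0.0, -1.1, 6.0]
width: 0.0262
finger_force: 30.0
```

>>> servo_tool(commands=[0,0,-0.03,0,0,0,0.01,0,0,-0.07,0,0,0,0.01,0,0,-0.12,0,0,0,0.01,0,0,-0.12,0,0,0,0.01])

```text
time: 7.72
tool_pos: [0.5613, -0.0978, 0.2598]
ee_rot: [-3.142, -0.008, -0.201]
wrist_force: [-0.6, 0.7, -3.1]
width: 0.0257
finger_force: 30.0
```

```bash
python3 - <<'E'
from h import *
o=robot.get_obs(); print(o["width"],o["tool_pos"],o["wrist_force"],o["wrist_torque"])
c=np.array([np.cos(np.radians(31.5)),-np.sin(np.radians(31.5)),0])
G=np.array([.5209,-.3647,.275]); plan(G+.008*(.643*c+np.array([0,0,-.766])),-31.5,40)
for f in(.33,.66):
  pass
E
```

```text
0.025737354521268813 [ 0.5613 -0.0978  0.2598] [-0.559   0.6772 -3.1453] [ 0.0763 -0.0866 -0.0121]
shift [ 0.0186  0.2713 -0.009 ] turn [-7.05 39.11 19.12]
```

>>> servo_tool(commands=[0.003,0.04,-0.009,-1,5.9,2.9,0.01,0.0055,0.08,-0.009,-2.1,11.7,5.7,0.01,0.0085,0.122,-0.009,-3.2,17.6,8.6,0.01,0.011,0.163,-0.009,-4.2,23.5,11.5,0.01,0.014,0.203,-0.009,-5.3,29.3,14.3,0.01,0.0165,0.244,-0.009,-6.3,35.2,17.2,0.01,0.0185,0.2715,-0.009,-7,39.1,19.1,0.01,0.0185,0.2715,-0.009,-7,39.1,19.1,0.01,0.0185,0.2715,-0.009,-7,39.1,19.1,0.01])

```text
time: 8.85
tool_pos: [0.523, -0.3664, 0.2621]
ee_rot: [3.14, -0.686, -0.548]
wrist_force: [0.4, 0.2, -2.6]
width: 0.0259
finger_force: 30.0
```

```bash
python3 - <<'E'
from h import *
p,Rt=pose(); print(p,Rt.as_euler("xyz",True))
c=np.array([np.cos(np.radians(31.5)),-np.sin(np.radians(31.5)),0]); z=np.array([0,0,1])
G=p+Rt.apply([0,0,-.008]); print("G",G)
pj=[]
out=[]
for n in("side","top"):
    s=snapshot(n); im=s["img"].copy(); K,E=s["camera_matrix"],s["extrinsics"]
    r=spotter.trace("cold_chisel",s)[:1]
    if r: print(n,r[0]["box"],r[0]["conf"])
    def pr(X): q=np.linalg.inv(E)@np.r_[X,1]; q=K@q[:3]; return q[:2]/q[2]
    big=cv2.resize(im,None,fx=5,fy=5,interpolation=cv2.INTER_CUBIC)
    for t in (-.142,-.09,.035): u=pr(G+z*t); cv2.circle(big,tuple(int(round((v+.5)*5-.5)) for v in u),2,(0,0,255),-1); print(n,t,u)
    C=np.array([.5209,-.3647,.08])
    u=pr(C); cv2.circle(big,tuple(int(round((v+.5)*5-.5)) for v in u),3,(255,0,255),-1)
    u=pr(G-z*.08)*5; x,y=int(u[0]),int(u[1]); out.append(big[max(0,y-290):y+290,x-195:x+195])
    cv2.imwrite(f"pics/{n}5raw.png",im)
h=min(a.shape[0] for a in out); cv2.imwrite("pics/c5.png",np.hstack([a[:h] for a in out]))
E
```

```text
[ 0.523  -0.3664  0.2621] [179.9359 -39.2842 -31.4007]
G [ 0.5187 -0.3637  0.2683]
side [258.8, 193.9, 9.6, 50.1] 0.73
side -0.142 [263.5539 238.8944]
side -0.09 [262.7931 227.8437]
side 0.035 [260.6145 196.2024]
top [330.4, 203.7, 17.2, 12.6] 0.5
top -0.142 [333.2574 215.916 ]
top -0.09 [335.2641 214.1415]
top 0.035 [341.064  209.0126]
```

View pics/c5.png

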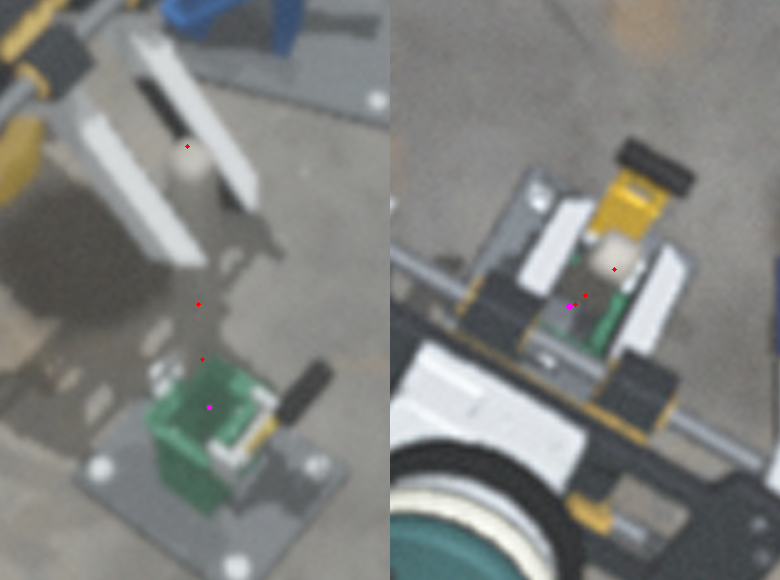

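The pinch holds, and the hasp is still open behind the cup. In the side view the chisel hangs between the fingers with its head at about (261,198). The top view puts the head about 3 px further out than I predicted. I'll measure its lean from the masks.

```bash
python3 - <<'E'
from h import *
p,Rt=pose(); print(p,Rt.as_euler("xyz",True))
z=np.array([0,0,1]); G=p+Rt.apply([0,0,-.008])
hd=tri((261.2,198.6),(341.3,205.6)); print("head",hd,"pred",G+z*.035)
for n in("side","wrist"):
    s=snapshot(n)
    for r in spotter.trace("cold_chisel",s)[:2]:
        m=r["region"]; print(n,r["conf"],r["box"])
        print([(v,x.min(),x.max()) for v in range(0,420,4) if len(x:=np.nonzero(m[v])[0])])
    if n=="wrist":
        for t in(-.142,-.09,0,.035): print(t,wproj(s,G+z*t,p,Rt))
        im=s["img"].copy()
        for t in np.linspace(-.142,.035,6): cv2.circle(im,tuple(int(round(v)) for v in wproj(s,G+z*t,p,Rt)),1,(0,0,255),-1)
        u=wproj(s,G-z*.05,p,Rt).astype(int)
        cv2.imwrite("pics/w6.png",cv2.resize(im[u[1]-90:u[1]+90,u[0]-120:u[0]+120],None,fx=3.3,fy=3.3,interpolation=cv2.INTER_CUBIC)); print(u)
E
```

```text
[ 0.5241 -0.3667  0.2647] [179.838  -39.5241 -31.2842]
head (array([ 0.5225, -0.3654,  0.2988]), np.float64(5.167780703331058)) pred [ 0.5197 -0.364   0.3059]
side 0.81 [256.5, 194.5, 11.4, 47.9]
[(196, np.int64(259), np.int64(265)), (200, np.int64(257), np.int64(267)), (204, np.int64(257), np.int64(267)), (208, np.int64(259), np.int64(267)), (212, np.int64(262), np.int64(267)), (216, np.int64(265), np.int64(266)), (220, np.int64(261), np.int64(266)), (224, np.int64(260), np.int64(267)), (228, np.int64(259), np.int64(267)), (232, np.int64(260), np.int64(266)), (236, np.int64(260), np.int64(266))]
wrist 0.91 [263.3, 227.2, 36.5, 78.7]
[(232, np.int64(267), np.int64(292)), (236, np.int64(264), np.int64(295)), (240, np.int64(262), np.int64(297)), (244, np.int64(262), np.int64(297)), (248, np.int64(262), np.int64(297)), (252, np.int64(261), np.int64(297)), (256, np.int64(262), np.int64(297)), (260, np.int64(262), np.int64(297)), (264, np.int64(263), np.int64(296)), (268, np.int64(263), np.int64(295)), (272, np.int64(264), np.int64(294)), (276, np.int64(265), np.int64(294)), (280, np.int6
[... 250 characters left out ...]
28, np.int64(262), np.int64(297)), (232, np.int64(262), np.int64(298)), (236, np.int64(295), np.int64(297)), (272, np.int64(259), np.int64(301)), (276, np.int64(258), np.int64(302)), (280, np.int64(257), np.int64(303)), (284, np.int64(256), np.int64(303)), (288, np.int64(256), np.int64(304)), (292, np.int64(255), np.int64(304)), (296, np.int64(255), np.int64(304)), (300, np.int64(254), np.int64(305)), (304, np.int64(253), np.int64(306)), (308, np.int64(253), np.int64(307)), (312, np.int64(252), np.int64(308)), (316, np.int64(251), np.int64(308)), (320, np.int64(252), np.int64(308))]
-0.142 [281.3451 300.4522]
-0.09 [281.7546 292.233 ]
0 [283.0044 266.7985]
0.035 [283.8866 248.5249]
[282 283]
```

View pics/w6.png

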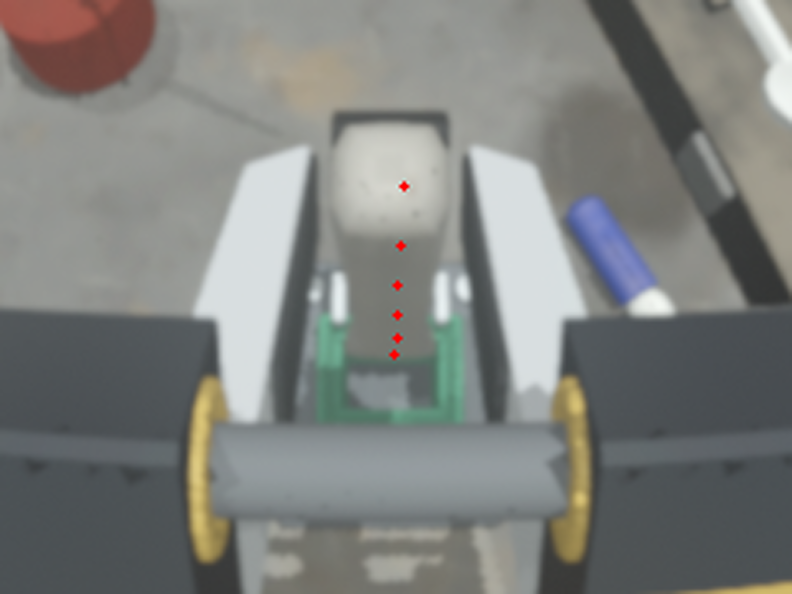

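The wrist view shows the chisel hanging upright. Its edge is at about x=391 in the crop, against 390.5 for the centre of the pocket, so it is aligned laterally. I'll check the fore-aft alignment and plan the lowering.

```bash
python3 - <<'E'
from h import *
p,Rt=pose(); print(p,Rt.as_euler("xyz",True))
c=np.array([np.cos(np.radians(31.5)),-np.sin(np.radians(31.5)),0]); y=np.array([-c[1],c[0],0]); z=np.array([0,0,1]); C=np.array([.5205,-.3653,0])
s=snapshot("wrist"); 
crop=lambda u:(u-[282-120,283-90]+.5)*3.3-.5
for x in (-.021,-.016,-.012,.012):
    for h in (.080,.086): print("x",x,h,crop(wproj(s,C+c*x+z*h,p,Rt)))
print("staple",crop(wproj(s,C-c*.026+z*.096,p,Rt)))
G=C+y*.0007+z*(.142+.002)
for e in (.129,.08,.05,.012,.008):
    plan(C+y*.0005+z*(e+.142)+.008*(.643*c-.766*z),-31.5,40)
E
```

```text
[ 0.5238 -0.3671  0.2648] [179.8234 -39.5436 -31.3177]
x -0.021 0.08 [394.3789 431.9302]
x -0.021 0.086 [394.4898 430.8697]
x -0.016 0.08 [394.3886 417.2524]
x -0.016 0.086 [394.4993 415.948 ]
x -0.012 0.08 [394.3959 405.5309]
x -0.012 0.086 [394.5064 404.0325]
x 0.012 0.08 [394.4307 335.7458]
x 0.012 0.086 [394.5398 333.1109]
staple [394.673  444.3949]
shift [ 0.0012 -0.0005  0.0008] turn [0.07 0.46 0.13]
shift [-0.03   -0.0006  0.0386] turn [0.07 0.46 0.13]
shift [-0.0491 -0.0007  0.0617] turn [0.07 0.46 0.13]
shift [-0.0733 -0.0008  0.0911] turn [0.07 0.46 0.13]
shift [-0.0758 -0.0008  0.0941] turn [0.07 0.46 0.13]
```

>>> servo_tool(commands=[-0.009,-0.0005,0.0125,0,0.5,0.1,0.01,-0.0195,-0.0005,0.0255,0,0.5,0.1,0.01,-0.03,-0.0005,0.0385,0,0.5,0.1,0.01,-0.0395,-0.0005,0.05,0,0.5,0.1,0.01,-0.0395,-0.0005,0.05,0,0.5,0.1,0.01])

```text
time: 9.93
tool_pos: [0.5239, -0.3672, 0.1978]
ee_rot: [3.141, -0.694, -0.551]
wrist_force: [0.6, -0.5, -2.2]
width: 0.0258
finger_force: 30.0
```

```bash
python3 - <<'E'
from h import *
p,Rt=pose(); o=robot.get_obs(); print(p,Rt.as_euler("xyz",True),o["wrist_force"],o["wrist_torque"],"edge z",p[2]+.0061-.142)
c=np.array([np.cos(np.radians(31.5)),-np.sin(np.radians(31.5)),0]); y=np.array([-c[1],c[0],0]); z=np.array([0,0,1]); C=np.array([.5205,-.3653,0])
for e in (.05,.02,.01,.006):
    plan(C+y*.0005+z*(e+.142)+.008*(.643*c-.766*z),-31.5,40)
E
```

```text
[ 0.5239 -0.3672  0.1978] [179.9843 -39.7822 -31.5439] [ 0.608  -0.4603 -2.2445] [ 0.338   0.4384 -0.0125] edge z 0.061879610008676866
shift [-0.0067 -0.0003  0.01  ] turn [ 0.04  0.22 -0.03]
shift [-0.0259 -0.0003  0.033 ] turn [ 0.04  0.22 -0.03]
shift [-0.0323 -0.0003  0.0407] turn [ 0.04  0.22 -0.03]
shift [-0.0348 -0.0003  0.0438] turn [ 0.04  0.22 -0.03]
```

>>> servo_tool(commands=[-0.0075,0,0.0095,0,0,0,0.01,-0.0155,0,0.0195,0,0,0,0.01,-0.0225,0,0.028,0,0,0,0.01,-0.028,0,0.035,0,0,0,0.01,-0.0295,0,0.0368,0,0,0,0.01,-0.0295,0,0.0368,0,0,0,0.01])

```text
time: 10.68
tool_pos: [0.5256, -0.3685, 0.1535]
ee_rot: [3.14, -0.698, -0.55]
wrist_force: [-1.0, 0.6, -2.9]
width: 0.0258
finger_force: 30.0
```

>>> servo_tool(commands=[-0.0019,0,0.0023,0,0,0,0.01,-0.0032,0,0.0038,0,0,0,0.01,-0.0038,0,0.0046,0,0,0,0.01,-0.0038,0,0.0046,0,0,0,0.01])

```text
time: 11.18
tool_pos: [0.5256, -0.3686, 0.1476]
ee_rot: [3.14, -0.699, -0.55]
wrist_force: [-1.6, 1.3, -1.3]
width: 0.0256
finger_force: 30.0
```

>>> servo_tool(commands=[-0.0007,0,0.0008,0,0,0,0.01,-0.0013,0,0.0015,0,0,0,0.01,-0.0013,0,0.0015,0,0,0,0.01])

```text
time: 11.55
tool_pos: [0.5257, -0.3686, 0.1464]
ee_rot: [3.14, -0.699, -0.55]
wrist_force: [-3.8, 2.1, 2.8]
width: 0.0263
finger_force: 30.0
```

>>> servo_tool(commands=[-0.0007,0,0.0008,0,0,0,0.01,-0.001,0,0.0012,0,0,0,0.01,-0.001,0,0.0012,0,0,0,0.01])

```text
time: 11.92
tool_pos: [0.5262, -0.369, 0.1465]
ee_rot: [3.14, -0.702, -0.549]
wrist_force: [-6.5, 5.1, 5.9]
width: 0.0259
finger_force: 30.0
```

>>> servo_tool(commands=[-0.0019,0,-0.0016,0,0,0,0.01,-0.0019,0,-0.0016,0,0,0,0.01,-0.0019,0,-0.0016,0,0,0,0.01])

```text
time: 12.3
tool_pos: [0.5247, -0.3683, 0.1464]
ee_rot: [3.14, -0.704, -0.55]
wrist_force: [0.9, -0.2, 2.7]
width: 0.0262
finger_force: 30.0
```

Side load is gone and the chisel rests on the floor. Releasing, then backing out along the tool axis.

>>> servo_tool(commands=[0,0,0,0,0,0,0.032,0,0,0,0,0,0,0.055,0,0,0,0,0,0,0.055,0,0,0,0,0,0,0.055,0,0,-0.03,0,0,0,0.055,0,0,-0.08,0,0,0,0.055,0,0,-0.13,0,0,0,0.055,0,0,-0.18,0,0,0,0.055,0,0,-0.18,0,0,0,0.055])

```text
time: 13.42
tool_pos: [0.425, -0.3072, 0.2881]
ee_rot: [3.136, -0.709, -0.548]
wrist_force: [0.1, 0.3, 0.8]
width: 0.0549
finger_force: 0.0
```

```bash
python3 - <<'E'
from h import *
o=[]
for n in("side","top","wrist"):
    s=snapshot(n); im=s["img"]
    for t in("cold_chisel","hasp"):
        for r in spotter.trace(t,s)[:1]: print(n,t,r["conf"],r["box"])
    x0,y0=dict(side=(205,180),top=(280,150),wrist=(220,80))[n]
    o.append(cv2.resize(im[y0:y0+130,x0:x0+100],None,fx=2.6,fy=2.6,interpolation=cv2.INTER_CUBIC))
cv2.imwrite("pics/f.png",np.hstack(o))
E
```

```text
side cold_chisel 0.5 [259.2, 223.1, 9.8, 35.6]
side hasp 0.51 [271.5, 241.5, 14.7, 17.7]
top cold_chisel 0.64 [326.4, 211.1, 16.0, 9.9]
top hasp 0.86 [336.7, 185.2, 23.8, 21.5]
wrist cold_chisel 0.89 [273.4, 163.6, 12.9, 64.9]
wrist hasp 0.92 [264.2, 132.4, 27.9, 63.1]
```

View pics/f.png

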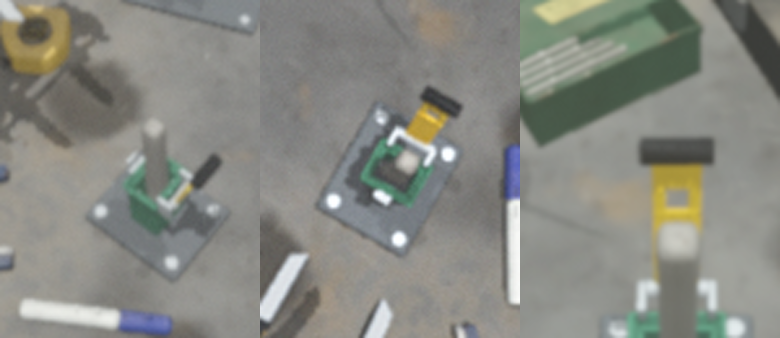

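The final view shows the chisel upright in the cup with its head at about (263,228) in the side view. The hasp is open behind it and the gripper is clear. I'll check the head height, then hand in.

```bash
python3 - <<'E'
from h import *
h,e=tri((263.5,228.5),(336.6,210.4)); print(h,e)
if abs(h[2]-.187)<.012: print(close_job())
E
```

```text
[ 0.5233 -0.3668  0.1827] 4.994555428019471
the job is handed in; nothing more can be done
None
```

The yellow hasp is open and leaning back at about 2.0 rad. The chisel stands upright in the cup, edge down, lowered until it rested on the floor: its head measures 183 mm high, against 187 mm for fully home, by a rough fix (rays 5 mm apart). I handed the job in at about 13.6 s with the gripper clear, and nothing else on the bench was touched.

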